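Load a battery pepper mill, snap its cap on and lift it by the cap

ROBOT

A 6-joint arm with a two-finger parallel gripper is mounted at the origin on a cart in front of the work surface, level with it; the furniture and walls round the work are solid. World frame = base frame: x ahead of the robot, y to its left, z up, the work surface at z = 0. Lengths are in m, angles in rad, forces in N, time in s.
With the tool pointing down it reaches from about 0.225 to 0.875 m from the base axis. Payload 3.4 kg.
Tool frame: the origin (TCP) lies between the finger pads; the fingertips stand 25 mm ahead of it and the grasp point (between the pads) lies 6 mm ahead of it; z points along the fingers, y is the line along which they close (so a half turn about z gives the same grasp; the last joint's range is limited). The gripper opens to 85 mm and grips with 20 to 120 N. Pads are 22 mm wide; open, the fingers measure 114 mm over their backs; the gripper's body (76 mm by 85 mm) begins 54 mm behind the grasp point. The pads swing forward as they close: fully open they stand 13 mm farther back than shut.
Start: joints at [-1.272, 0.276, 1.505, -0, 1.361, -0.121], TCP at [0.234, -0.525, 0.256] pointing down, gripper open.
Joint ranges: [-2.89, 2.89], [-0.75, 2.08], [0.22, 2.7], [-1.18, 4.32], [0.11, 2.71], [-2.7, 2.7]. Speed limits (rad/s): [2.57, 2.57, 3.14, 3.14, 3.14, 3.14].

INTERFACE

Orientations are given as [roll, pitch, yaw] about the fixed x, y, z axes, in that order (R = Rz(yaw) Ry(pitch) Rx(roll)).
In Python, from cell import r, optics gives the robot as it stands. Calls block until the motion is done:
- r.move_ptp(position, orientation): joint-space move of the TCP to a pose.
- r.move_linear(position, rot=None, max_speed=0.15): straight line of the TCP; rot=None keeps the orientation; max_speed is the mean speed in m/s.
- r.move_joints(angles): joint-space move.
- r.release() and r.gripper_close(f_grip=None): open the fingers fully, or close them until they stop; f_grip is the grip in N (None keeps the last).
- r.wait(seconds).
- r.solve_ik(position, orientation): joint angles nearest the present ones, or None.
- r.read_state(): the state.
- optics.snapshot(name): name is "scene" or "top" or "wrist"; returns (picture, depth): 400x640x3 uint8, red, green, blue; 400x640 float32, m along the optical axis (not along the pixel's ray), 0 where there is no reading.
- optics.calibration(name): a dict with "fx", "fy", "cx", "cy" (pixels), "eye" and "orientation" of the camera in the world. Camera axes: x right, y down, z forward; pixel columns grow to the right and rows downward; lengths in m; the calibration is good to about 2 mm. The wrist camera is an equidistant fisheye: a pixel r from the principal point sees the ray r / f radians off the axis. A picture is of the moment at which its call begins: read the wrist's pose just before it. calibration takes no time and is no camera call; for the wrist camera it gives the pose at the moment of the call.
A pose or a line that the arm cannot do raises r.MotionError and nothing moves.
- r.sign_off(): hands the job in; it is judged then, once.
The state is a dict: "time": time; "joint_positions": joint angles; "qd": joint speeds; "joint_torque": joint torques, N m; "tcp_pos": TCP position; "eef_rot": TCP orientation; "ft_force": force on the tool from outside, world axes, zero at the start; "ft_torque": the same for the moment, N m; "opening": finger opening in m; "gripper_force": force on a finger pad.
Only numpy, scipy, OpenCV 4.12 (cv2) and the standard library are available. Lean on these libraries where they do the work, as an engineer would, in place of code of your own. Each camera call takes 0.05 s, during which the arm holds its last target. There are 200 camera calls.

TASK

Put the two loose battery cells, one at a time and button end up as they stand, into the two bores in the top of the pepper mill, so that each drops right to the bottom. Then set the loose cap on the mill's neck and press it straight down until it clicks, keep pressing firmly for a moment after the click so that it sits flush on the shoulder, and lift the mill by its cap a few centimetres clear of its stand. Finish there, still holding the mill upright in the air by the cap alone, and leave the other things on the worktop where they are.

Things in the scene. Friction and masses are not known exactly. Their poses are not given: they have to be found in the camera images.
- stand: Round black drip stand, fixed to the worktop, 86 mm across at the foot and 28 mm high. Its recess (67 mm across, floor 6 mm above the worktop) holds the mill's foot upright with 1.4 mm of play all round. Origin: centre of its underside, on the worktop.
- mill: Battery mill without cap, 64 mm wide, 0.4 kg, loose in the stand: clear window of peppercorns, steel sleeve up to a flat shoulder at 100 mm, then a grey neck 52 mm across up to a deck at 120 mm (last 6 mm taper to 46 mm) with two bore mouths. On the neck's +y and -y sides a sprung latch sticks out 3 mm, 5 to 14 mm above the shoulder. Origin: centre of its underside, z up; bores on its +x and -x.
- bore_a (a point): Centre of the floor of the first bore, 67 mm above the mill's underside, on its +x side. The bore is upright, 17 mm in diameter and 53 mm deep: its mouth, with a 2 mm chamfer, is in the deck 53 mm straight above this point.
- bore_b (a point): Centre of the floor of the second bore, the same, on the mill's -x side. Either cell may go into either bore.
- seat (a point): Centre of the mill's shoulder, on its axis 100 mm above its underside: the cap's origin comes here when fully home. Going on, the cap meets the latches about 9 mm above it; the push rises to 10 to 14 N, falls away at the click about 1.5 mm above it, then the cap stops on the shoulder. The latches then hold: the cap carries the mill.
- cap: Loose round snap cap standing on its open end on the worktop, 46 mm high, 0.07 kg: steel skirt 64 mm across up to 24 mm, above it a black grip 44 mm across from 27 mm to the flat top at 46 mm with a steel disc. Its hollow has an inner lip 53.6 mm across near the rim. It may be turned any way about its axis. Origin: centre of its lower rim.
- cell_a: AA battery cell standing on the worktop, button end up, 14.5 mm in diameter and 50.5 mm high, grey sleeve with steel top, 24 g. Origin: centre of its flat lower end; z along it. In the bore its top ends 2.5 mm below the deck.
- cell_b: The second cell, the same.
- teaspoon: Bystander: steel teaspoon lying on the worktop, 130 mm long, 11 mm high. Origin at its middle.
- clothes_peg: Bystander: wooden clothes peg lying on the worktop, 72 x 15 x 12 mm. Origin at its middle.
- timer: Bystander: round white kitchen timer, 60 mm across, 50 mm high.
- salt_shaker: Bystander: salt shaker, 44 mm across, 90 mm high.
- jam_jar: Bystander: jar of red jam with a white lid, 72 mm across, 102 mm high.
- mug: Bystander: cream mug, 84 mm across and 106 mm high.
There are look-alikes about, which are no part of the job. Leave any blue look-alike of the cap alone. What is shaped like the stand but green is not meant.

How it is judged:
By the outcome, as a careful person would: the job done as asked, in the order asked, and still so for the second after the job is handed in, while the arm keeps its last pose, push and grip.
It also fails if it takes over 61 s, if anything falls off the work surface, if the arm or the gripper's body presses on something with over 40 N, if the wrist force passes 120 N, or if a joint passes its speed limit or range.

## Working session

There is one attempt and no reset: what is moved stays moved. The work goes in short steps, each a Python script; the robot and the scene stay as the last script left them, time stands still between calls to the robot, and variables do not carry over. Pictures are saved under pics/ and viewed, at most 10 in all, crops included, and the job is handed in when it is done.

```bash
ls; mkdir -p pics; python3 - <<'E'
from cell import r, optics
import cv2,numpy as np
for n in("scene","top"):
    p,d=optics.snapshot(n); cv2.imwrite(f"pics/{n}0.png",p[:,:,::-1]); np.savez(f"pics/{n}0.npz",p=p,d=d)
    print(n,optics.calibration(n))
print(optics.calibration("wrist")); print(r.read_state())
E
```

```text
pics
scene {'fx': 463.1065272147463, 'fy': 463.1065272147463, 'cx': 316.1437480682886, 'cy': 197.83126729354547, 'eye': array([ 0.77942023, -0.20736552,  1.06114192]), 'orientation': array([-2.65927195e+00,  2.25241869e-03,  4.63182032e-01])}
top {'fx': 424.3141498665609, 'fy': 424.3141498665609, 'cx': 317.9492775099535, 'cy': 198.93207330826215, 'eye': array([0.35312319, 0.24985718, 0.92071212]), 'orientation': array([-2.90212643, -0.00547745, -1.49136759])}
{'fx': 309.70691628693146, 'fy': 309.70691628693146, 'cx': 317.05876282821765, 'cy': 193.47453130845696, 'eye': array([ 0.29714486, -0.49831888,  0.37451869]), 'orientation': array([ 2.86782181e+00,  9.92373944e-05, -1.15062688e+00])}
{'time': 0.1, 'joint_positions': array([-1.27201839e+00,  2.76530990e-01,  1.50602046e+00,  3.28412716e-05,
        1.36068455e+00, -1.20985250e-01]), 'qd': array([-4.36150136e-05, -8.12932930e-04, -3.53868369e-03,  7.62841287e-04,
       -6.25909971e-04, -1.12772633e-03]), 'joint_torque': array([ 1.49683154e-03, -4.17701411e+01, -2.46403491e+01, -2.81657867e-04,
        5.84423091e-03, -1.19546314e-05]), 'tcp_pos': array([ 0.23422336, -0.52466222,  0.25552105]), 'eef_rot': array([-3.13996519e+00, -2.30209437e-04,  4.19756119e-01]), 'ft_force': array([-0.06877064,  0.05466382,  0.57252995]), 'ft_torque': array([0.01841859, 0.0940886 , 0.00766009]), 'gripper_force': 0.0, 'opening': 0.08555589832767381}
```

View pics/scene0.png

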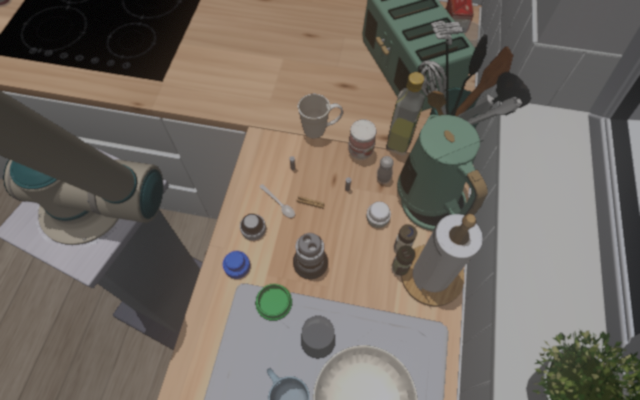

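View pics/top0.png

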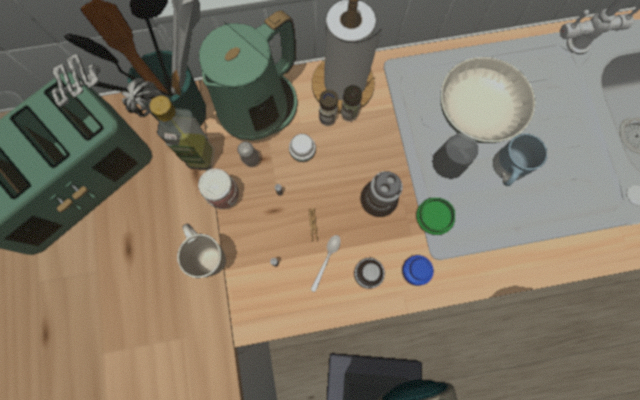

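The scene view shows the mill in the black stand at (311,255), the cap at (253,225), the cells at (293,163) and (348,184), and the blue cap at (236,264). In the top view the mill is at (382,192), the cap at (370,272), and the cells at (279,188) and (276,262). Next I'll measure them from the depth.

```bash
cat > h.py <<'E'
import numpy as np, cv2
from scipy.spatial.transform import Rotation as Rn
from cell import r, optics
def cloud(d,c):
    v,u=np.mgrid[:d.shape[0],:d.shape[1]]
    P=np.stack([(u-c['cx'])/c['fx']*d,(v-c['cy'])/c['fy']*d,d],-1)
    return P@Rn.from_euler('xyz',c['orientation']).as_matrix().T+c['eye']
def rays(uv,c,fish=False):
    a=(np.asarray(uv,float)-[c['cx'],c['cy']])/c['fx']
    if fish:
        t=np.linalg.norm(a,axis=-1,keepdims=True)+1e-9
        D=np.concatenate([a/t*np.sin(t),np.cos(t)],-1)
    else: D=np.concatenate([a,np.ones(a.shape[:-1]+(1,))],-1)
    return D@Rn.from_euler('xyz',c['orientation']).as_matrix().T
def onplane(uv,z,c,fish=False):
    D=rays(uv,c,fish); return c['eye']+D*((z-c['eye'][2])/D[...,2])[...,None]
E
python3 - <<'E'
from h import *
B={'scene':dict(mill=(311,255,24),cap=(253,225,16),c1=(293,163,9),c2=(348,184,9)),'top':dict(mill=(382,192,26),cap=(370,272,18),c1=(276,262,9),c2=(279,188,9))}
for n in B:
    f=np.load(f'pics/{n}0.npz'); c=optics.calibration(n); P=cloud(f['d'],c)
    for k,(u,v,w) in B[n].items():
        q=P[v-w:v+w,u-w:u+w].reshape(-1,3); q=q[np.isfinite(q).all(1)]
        for lo,hi in {'mill':[(.120,.130),(.095,.110),(.02,.035)],'cap':[(.04,.052),(.018,.028)],'c1':[(.035,.056)],'c2':[(.035,.056)]}[k]:
            s=q[(q[:,2]>lo)&(q[:,2]<hi)]
            if len(s): print(n,k,lo,hi,len(s),'mean',s.mean(0).round(4),'mid',((s.max(0)+s.min(0))/2).round(4),'ext',np.ptp(s,axis=0).round(3),'zmed',np.median(s[:,2]).round(4))
for n,(u,v,w) in {'scene':(311,245,40),'top':(382,190,40)}.items():
    p=np.load(f'pics/{n}0.npz')['p'][v-w:v+w,u-w:u+w,::-1]
    B[n]=cv2.resize(p,(400,400),interpolation=2)
cv2.imwrite('pics/mill0.png',np.hstack([B['scene'],B['top']]))
E
```

```text
scene mill 0.12 0.13 327 mean [0.5955 0.1245 0.125 ] mid [0.595  0.1254 0.125 ] ext [0.05  0.049 0.01 ] zmed 0.1252
scene mill 0.095 0.11 241 mean [0.6007 0.1163 0.1051] mid [0.5946 0.125  0.1028] ext [0.063 0.062 0.014] zmed 0.1059
scene mill 0.02 0.035 182 mean [0.603  0.1077 0.0273] mid [0.5951 0.1216 0.0276] ext [0.073 0.065 0.015] zmed 0.0272
scene cap 0.04 0.052 247 mean [0.4285 0.1405 0.0461] mid [0.4273 0.1414 0.046 ] ext [0.044 0.044 0.011] zmed 0.0462
scene cap 0.018 0.028 201 mean [0.4353 0.1335 0.0244] mid [0.4272 0.1412 0.023 ] ext [0.064 0.064 0.01 ] zmed 0.0247
scene c1 0.035 0.056 33 mean [0.4341 0.3401 0.0467] mid [0.4341 0.3416 0.0442] ext [0.014 0.012 0.017] zmed 0.0478
scene c2 0.035 0.056 37 mean [0.5904 0.3476 0.0467] mid [0.5896 0.3488 0.0455] ext [0.015 0.016 0.018] zmed 0.0472
top mill 0.12 0.13 400 mean [0.5898 0.129  0.1243] mid [0.5907 0.1285 0.1246] ext [0.051 0.051 0.009] zmed 0.1243
top mill 0.095 0.11 302 mean [0.582  0.133  0.1044] mid [0.5902 0.1288 0.1026] ext [0.062 0.062 0.015] zmed 0.1046
top mill 0.02 0.035 196 mean [0.5719 0.1374 0.027 ] mid [0.5851 0.1292 0.0275] ext [0.062 0.072 0.015] zmed 0.0267
top cap 0.04 0.052 368 mean [0.4234 0.1439 0.0452] mid [0.4236 0.1437 0.0449] ext [0.043 0.042 0.009] zmed 0.0453
top cap 0.018 0.028 342 mean [0.4219 0.1457 0.0237] mid [0.424  0.1432 0.023 ] ext [0.063 0.064 0.009] zmed 0.0237
top c1 0.035 0.056 44 mean [0.4289 0.343  0.0476] mid [0.4294 0.3436 0.0439] ext [0.014 0.013 0.016] zmed 0.0479
top c2 0.035 0.056 44 mean [0.5851 0.3502 0.047 ] mid [0.5857 0.3508 0.0436] ext [0.013 0.014 0.016] zmed 0.0484
```

View pics/mill0.png

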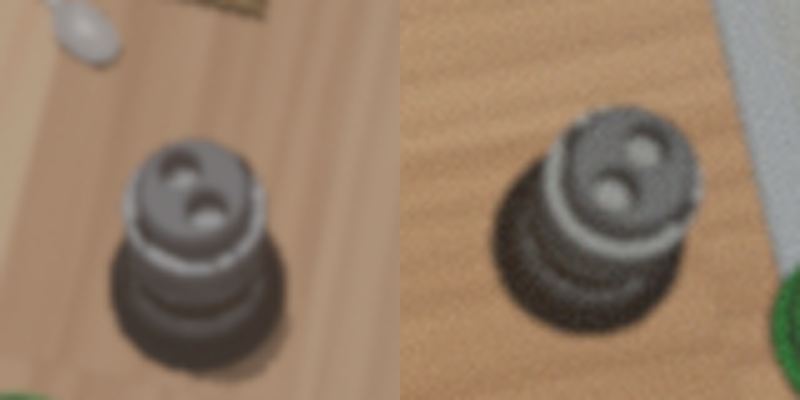

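The crops show the two bores clearly: scene about (307,240) and (312,247), top about (385,188) and (390,180). The two cameras disagree by about 4 mm, so I'll average them and refine with the wrist camera.

```bash
python3 - <<'E'
from h import *
for n,uv in (('scene',[(307,240),(312,247)]),('top',[(385,188),(390,180)])): print(n,onplane(uv,.126,optics.calibration(n)).round(4).tolist())
r.move_ptp([.57,.33,.2],[np.pi,0,np.arctan2(.33,.57)+np.pi/2])
c=optics.calibration('wrist');p,d=optics.snapshot('wrist'); cv2.imwrite('pics/w1.png',p[:,:,::-1]); np.savez('pics/w1.npz',p=p,d=d,**c)
s=r.read_state(); print(s['time'],s['tcp_pos'],s['eef_rot'],s['ft_force'],c)
E
```

```text
scene [[0.5872, 0.1282, 0.126], [0.6043, 0.1185, 0.126]]
top [[0.5792, 0.1329, 0.126], [0.5961, 0.1238, 0.126]]
3.3667 [0.57047069 0.32919566 0.20009747] [3.14143771e+00 2.80983833e-04 2.09438646e+00] [-0.06451371 -0.81332391 -0.06151928] {'fx': 309.70691628693146, 'fy': 309.70691628693146, 'cx': 317.05876282821765, 'cy': 193.47453130845696, 'eye': array([0.53661301, 0.38708499, 0.31903756]), 'orientation': array([2.86619877e+00, 4.71632913e-04, 5.23946968e-01])}
```

View pics/w1.png

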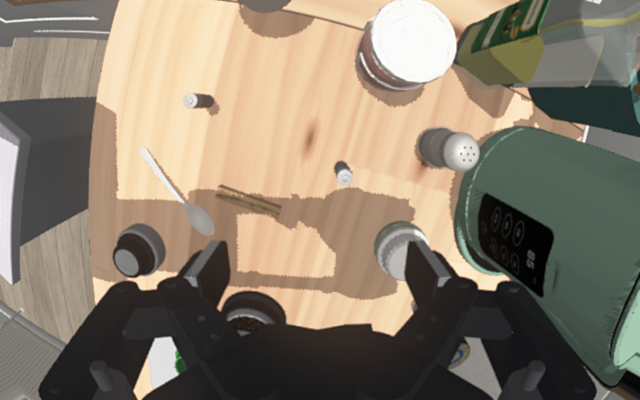

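The wrist view shows cell 2 at (343,172), cell 1 at (198,101) and the cap at (135,250), with the mill behind the gripper body. I'll compute positions from the wrist depth.

```bash
cat >> h.py <<'E'
def wcloud(d,c):
    v,u=np.mgrid[:d.shape[0],:d.shape[1]]
    a=np.stack([u-c['cx'],v-c['cy']],-1)/c['fx']; t=np.linalg.norm(a,axis=-1,keepdims=True)+1e-9
    P=np.concatenate([a/t*np.tan(t),np.ones_like(t)],-1)*d[...,None]
    return P@Rn.from_euler('xyz',c['orientation']).as_matrix().T+c['eye']
def near(P,xy,rad,lo,hi):
    q=P.reshape(-1,3); q=q[np.isfinite(q).all(1)]
    q=q[(np.hypot(q[:,0]-xy[0],q[:,1]-xy[1])<rad)&(q[:,2]>lo)&(q[:,2]<hi)]
    m=(q.max(0)+q.min(0))/2 if len(q) else None
    return q,m
E
python3 - <<'E'
from h import *
f=np.load('pics/w1.npz'); P=wcloud(f['d'],f)
for k,xy,rad,lo,hi in (('c1',(.432,.3425),.02,.047,.056),('c1',(.432,.3425),.02,.02,.04),('c2',(.588,.3495),.02,.047,.056),('c2',(.588,.3495),.02,.02,.04),('cap',(.4255,.1425),.04,.042,.05),('table',(.5,.35),.03,-.02,.02)):
    q,m=near(P,xy,rad,lo,hi); print(k,len(q),m,np.ptp(q,axis=0).round(4),q.mean(0).round(4))
E
```

```text
c1 195 [0.43103092 0.33961307 0.05006262] [0.0146 0.0144 0.0058] [0.4316 0.3398 0.0507]
c1 99 [0.434219   0.3410671  0.03007533] [0.0086 0.0118 0.0196] [0.4362 0.342  0.0305]
c2 207 [0.58800737 0.34675602 0.04992338] [0.0151 0.0136 0.0055] [0.5878 0.3469 0.0507]
c2 52 [0.58519645 0.34796723 0.02994486] [0.0092 0.012  0.0194] [0.5832 0.35   0.0297]
cap 824 [0.42596301 0.14015635 0.04596004] [0.0446 0.0433 0.0077] [0.4271 0.1429 0.0474]
table 2594 [0.50008407 0.34999148 0.00105586] [0.0595 0.0599 0.0055] [0.5002 0.3502 0.0014]
```

```bash
cat >> h.py <<'E'
def down(yaw): return [np.pi,0,yaw]
def shot(name):
    c=optics.calibration('wrist');p,d=optics.snapshot('wrist'); cv2.imwrite(f'pics/{name}.png',p[:,:,::-1]); np.savez(f'pics/{name}.npz',p=p,d=d,**c)
    return p,d,c
def st(): 
    s=r.read_state(); print(round(s['time'],2),s['tcp_pos'].round(4),s['eef_rot'].round(3),s['ft_force'].round(2),'open',round(s['opening'],4),'F',round(s['gripper_force'],1)); return s
E
python3 - <<'E'
from h import *
y=np.arctan2(.347,.588)+np.pi/2
r.move_ptp([.588,.347,.12],down(y)); r.move_linear([.588,.347,.0635]); r.gripper_close(40); st()
r.move_linear([.588,.347,.20],max_speed=.25); st()
r.move_ptp([.612,.05,.27],down(np.arctan2(.05,.612)+np.pi/2)); st(); shot('w2'); 
E
```

```text
4.98 [0.5882 0.3471 0.0639] [3.141 0.    2.104] [-0.49  0.05  2.53] open 0.0122 F 39.0
5.68 [0.5871 0.3466 0.1986] [-3.139 -0.     2.104] [-1.26 -0.11 -0.76] open 0.012 F 39.0
6.85 [0.6118 0.0511 0.2691] [-3.140e+00 -1.000e-03  1.653e+00] [-0.57 -0.16 -0.34] open 0.0121 F 39.0
```

View pics/w2.png

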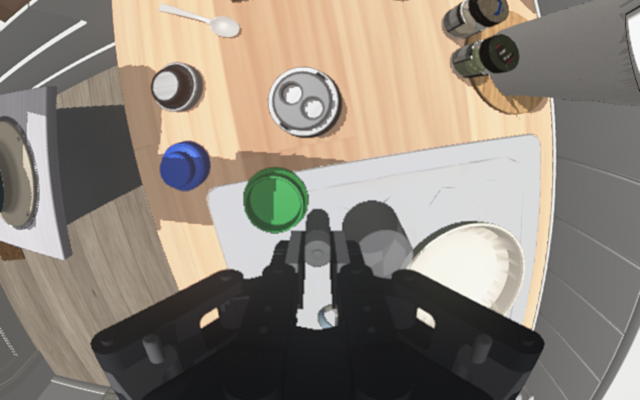

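The mill is at (304,102) with its bores near (292,93) and (314,108). The cell is held between the fingers, with its top at (317,250) and its lower end near (317,212).

```bash
python3 - <<'E'
from h import *
f=np.load('pics/w2.npz'); P=wcloud(f['d'],f)
for lo,hi in ((.1215,.131),(.096,.104)):
    q,m=near(P,(.593,.127),.045,lo,hi); print(len(q),m.round(4),np.ptp(q,axis=0).round(4),np.median(q[:,2]))
# bores: points deeper than deck inside neck
Q=P[70:135,265:345]; mask=((np.hypot(Q[...,0]-.593,Q[...,1]-.127)<.024)&(Q[...,2]<.119)).astype(np.uint8)
n,l,s,cen=cv2.connectedComponentsWithStats(mask)
print(s[1:],cen[1:])
g=cv2.cvtColor(f['p'],cv2.COLOR_RGB2GRAY)[70:135,265:345]
b=cv2.inRange(g,170,255)
T=f['d'][190:300,280:355]; W=P[190:300,280:355].reshape(-1,3)
k=(np.abs(W[:,0]-.6118)<.012)&(np.abs(W[:,1]-.0511)<.025)&(W[:,2]<.30)&(W[:,2]>.15)
W=W[k]; 
for z in np.arange(.18,.29,.008):
    w=W[(W[:,2]>=z)&(W[:,2]<z+.008)]
    if len(w): print(z.round(3),len(w),w.min(0).round(4)[:2],w.max(0).round(4)[:2],w.mean(0).round(4)[:2])
a=cv2.resize(f['p'][60:140,255:355,::-1],(400,320),interpolation=2); b2=cv2.resize(f['p'][195:275,270:370,::-1],(400,320),interpolation=2); cv2.imwrite('pics/w2c.png',np.hstack([a,b2]))
E
```

```text
2206 [0.593  0.1237 0.1256] [0.0513 0.0513 0.0082] 0.12696436978100104
2 [0.6063 0.1503 0.1039] [0.0208 0.0104 0.    ] 0.10390933929825527
[[ 17  14  19  20 299]
 [ 38  28  19  20 302]] [[26.06020067 23.07023411]
 [47.05298013 37.67549669]]
0.204 44 [0.6056 0.0533] [0.6191 0.0583] [0.6122 0.0568]
0.212 102 [0.6047 0.0506] [0.619  0.0585] [0.6118 0.0567]
0.22 113 [0.6049 0.0513] [0.6196 0.0589] [0.6118 0.0567]
0.228 136 [0.6052 0.0528] [0.6191 0.0588] [0.6116 0.0568]
0.236 145 [0.6054 0.0537] [0.6181 0.0587] [0.6116 0.057 ]
0.244 211 [0.6002 0.0542] [0.6237 0.0622] [0.6119 0.0582]
0.252 926 [0.5999 0.0379] [0.6237 0.0622] [0.612  0.0531]
0.26 242 [0.5998 0.051 ] [0.6237 0.062 ] [0.612 0.06 ]
0.268 322 [0.5998 0.0389] [0.6238 0.0622] [0.6121 0.0573]
0.276 666 [0.5998 0.0422] [0.6237 0.0622] [0.6122 0.0562]
0.284 342 [0.5998 0.0455] [0.6238 0.0644] [0.6127 0.0576]
```

View pics/w2c.png

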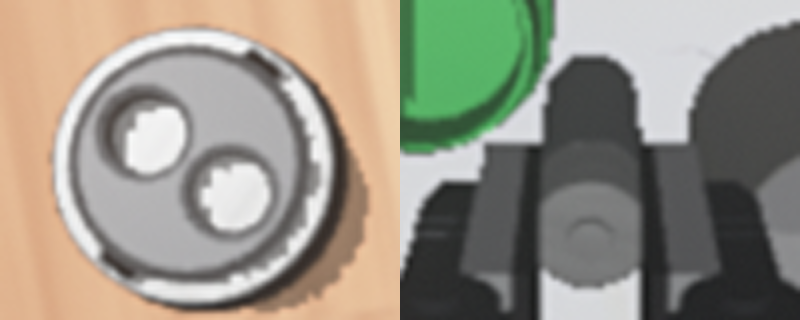

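```bash
python3 - <<'E'
from h import *
f=np.load('pics/w2.npz')
b=onplane([(290.8,93.3),(312.8,108.3)],.126,f,True); m2=onplane([(291.06,93.07),(312.05,107.7)],.12,f,True)
print(f['eye'],b.round(4),m2.round(4),b.mean(0),np.linalg.norm(b[0]-b[1]))
E
```

```text
[0.60669142 0.11780911 0.38821453] [[0.5834 0.1291 0.126 ]
 [0.6028 0.1178 0.126 ]] [[0.5831 0.1296 0.12  ]
 [0.6021 0.1182 0.12  ]] [0.59313517 0.12343517 0.126     ] 0.02244716505943528
```

```bash
cat >> h.py <<'E'
def insert(x,y,dz):
    """dz: TCP height over the cell's lower end"""
    yaw=np.arctan2(y,x)+np.pi/2
    r.move_ptp([x,y,.126+dz+.012],down(yaw)); f0=r.read_state()['ft_force']
    for z in (.126+dz-.004,.126+dz-.012,.17,.154):
        r.move_linear([x,y,z],max_speed=.06); s=st(); df=s['ft_force']-f0
        if np.linalg.norm(df)>7: print('STOP'); return False
    r.release(); r.wait(.15); return True
E
python3 - <<'E'
from h import *
if insert(.6027,.1179,.0639):
    st(); r.move_linear([.6027,.1179,.25],max_speed=.25); st()
    p,d,c=shot('w3'); P=wcloud(d,c)
    for b in ((.6027,.1179),(.5833,.1292)):
        q,m=near(P,b,.005,.05,.18); print(len(q),np.percentile(q[:,2],[5,50,95]) if len(q) else 0)
E
```

```text
7.79 [0.6027 0.1173 0.1857] [-3.141 -0.     1.763] [-0.96  0.53 -0.54] open 0.0123 F 39.1
8.07 [0.6025 0.1177 0.1774] [-3.141  0.     1.764] [-0.43 -0.55 -0.55] open 0.0122 F 39.1
8.36 [0.6025 0.1179 0.1694] [-3.141  0.     1.764] [-0.05 -0.15 -0.43] open 0.0121 F 39.1
8.78 [0.6026 0.1178 0.1533] [-3.141  0.     1.764] [-0.4  -0.42  0.27] open 0.0123 F 39.1
9.62 [0.6027 0.1179 0.154 ] [-3.142 -0.     1.764] [ 0.12 -0.96 -0.81] open 0.0853 F 0.0
10.16 [0.6027 0.1179 0.2505] [3.141 0.    1.764] [ 0.25 -0.56 -0.07] open 0.0854 F 0.0
110 [0.12298796 0.12436654 0.12547309]
98 [0.10646484 0.10755505 0.10867182]
```

```bash
python3 - <<'E'
from h import *
f=np.load('pics/w2.npz'); P=wcloud(f['d'],f)
for b in ((.6027,.1179),(.5833,.1292)):
    q,m=near(P,b,.006,.05,.18); print(len(q),np.percentile(q[:,2],[5,50,95]).round(4))
x,y=.4313,.3396
r.move_ptp([x,y,.13],down(np.arctan2(y,x)+np.pi/2)); 
p,d,c=shot('w4'); q,m=near(wcloud(d,c),(x,y),.02,.047,.056); print(len(q),m,np.ptp(q,axis=0)); m=m[:2]
if np.hypot(*(m-[x,y]))<.003: x,y=m
r.move_linear([x,y,.0635]); r.gripper_close(40); st()
r.move_linear([x,y,.20],max_speed=.25); s=st()
p,d,c=shot('w5'); P=wcloud(d,c); t=s['tcp_pos']; R=Rn.from_euler('xyz',s['eef_rot']).as_matrix()
L=(P-t)@R; k=(np.abs(L[...,0])<.03)&(np.abs(L[...,1])<.012)&(L[...,2]>.03)&(L[...,2]<.08); L=L[k]
print(len(L),L.min(0),L.max(0),L.mean(0))
E
```

```text
141 [0.1063 0.1075 0.1087]
139 [0.1062 0.1072 0.1085]
357 [0.43088823 0.33978545 0.0505288 ] [0.01452635 0.01460294 0.00703363]
12.68 [0.4311 0.34   0.0639] [3.141 0.    2.238] [-0.71 -0.35  2.92] open 0.0121 F 39.1
13.38 [0.4301 0.3393 0.1988] [-3.139 -0.     2.238] [ 0.   -0.02 -1.42] open 0.0124 F 39.0
444 [ 0.00038096 -0.00782565  0.0300013 ] [0.0079514  0.00680577 0.06196095] [ 0.00579292 -0.00040277  0.04406973]
```

```bash
python3 - <<'E'
from h import *
if insert(.5833,.1287,.0639):
    st(); r.move_linear([.5833,.1287,.25],max_speed=.25); st()
    p,d,c=shot('w6'); P=wcloud(d,c)
    for b in ((.6027,.1179),(.5833,.1292)):
        q,m=near(P,b,.005,.05,.18); print(len(q),np.percentile(q[:,2],[5,50,95]) if len(q) else 0)
E
```

```text
14.87 [0.5827 0.1293 0.1853] [-3.14  -0.     1.789] [ 0.31 -0.41  0.67] open 0.0122 F 39.0
15.15 [0.583  0.1287 0.1774] [-3.141 -0.     1.788] [ 1.42  0.99 -0.1 ] open 0.0122 F 39.0
15.43 [0.5831 0.1286 0.1694] [-3.141 -0.     1.788] [-0.6   0.35 -0.49] open 0.0125 F 39.0
15.85 [0.5831 0.1286 0.1534] [-3.141  0.     1.788] [ 1.3   0.08 -0.47] open 0.0122 F 39.0
16.7 [0.5833 0.1287 0.154 ] [ 3.142 -0.     1.788] [ 0.08  0.36 -0.42] open 0.0857 F 0.0
17.23 [0.5833 0.1287 0.2505] [3.141 0.    1.788] [-0.94 -1.07 -0.29] open 0.085 F 0.0
107 [0.12300908 0.12432391 0.12567306]
112 [0.12304609 0.12412567 0.12531004]
```

```bash
python3 - <<'E'
from h import *
x,y=.4262,.1405
r.move_ptp([x,y,.16],down(np.arctan2(y,x)+np.pi/2))
p,d,c=shot('w7'); P=wcloud(d,c); q,m=near(P,(x,y),.04,.042,.052); print(len(q),m,np.ptp(q,axis=0))
q2,m2=near(P,(x,y),.04,.016,.03); print(len(q2),m2,np.ptp(q2,axis=0))
if np.hypot(*(m[:2]-[x,y]))<.004: x,y=m[:2]
r.move_linear([x,y,.050]); st(); r.gripper_close(90); r.wait(.1); st()
r.move_linear([x,y,.15],max_speed=.2); s=st()
p,d,c=shot('w8'); P=wcloud(d,c); t=s['tcp_pos']; R=Rn.from_euler('xyz',s['eef_rot']).as_matrix()
L=(P-t)@R
for lo,hi in ((-.005,.015),(.015,.026),(.026,.034),(.034,.042),(.042,.055)):
    k=(np.abs(L[...,0])<.045)&(np.abs(L[...,1])<.045)&(L[...,2]>lo)&(L[...,2]<hi); q=L[k]; print(lo,len(q),q.min(0).round(4) if len(q) else '',q.max(0).round(4) if len(q) else '')
E
```

```text
2382 [0.42531589 0.13926785 0.04600832] [0.04398448 0.0444979  0.00800471]
1733 [0.42490961 0.13958257 0.02291137] [0.06384907 0.06375494 0.01350237]
18.98 [0.4265 0.1394 0.0505] [3.14  0.    1.889] [ 0.17  0.4  -0.09] open 0.0856 F 0.0
19.57 [0.4258 0.1394 0.0512] [3.14  0.    1.889] [-0.76 -0.18  8.12] open 0.0414 F 89.7
20.22 [0.4245 0.1391 0.1494] [-3.141 -0.     1.889] [-1.2   0.94 -0.99] open 0.0417 F 90.9
-0.005 8140 [-0.0217 -0.0345 -0.005 ] [0.0226 0.0346 0.015 ]
0.015 2713 [ 0.0017 -0.0306  0.015 ] [0.0314 0.0304 0.026 ]
0.026 1022 [ 0.0012 -0.0323  0.026 ] [0.0325 0.0314 0.034 ]
0.034 259 [ 0.0174 -0.0264  0.034 ] [0.0325 0.027  0.042 ]
0.042 255 [ 0.017 -0.027  0.042] [0.0323 0.0269 0.0499]
```

View pics/w8.png

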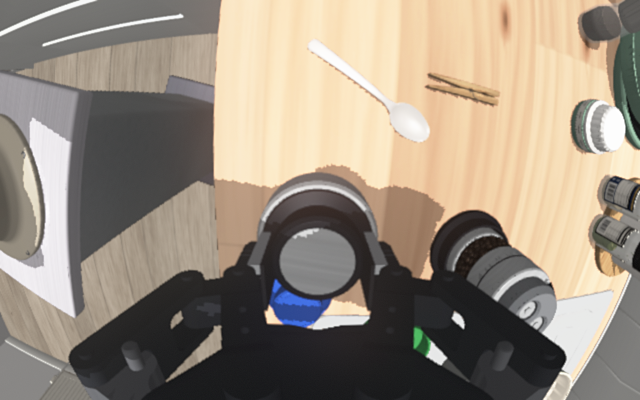

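The cap is held centred, with its disc at (318,260), and both cell tops show in the mill at (525,305). I'll recheck the mill centre from w6, then press the cap on.

```bash
python3 - <<'E'
from h import *
f=np.load('pics/w6.npz'); q,m=near(wcloud(f['d'],f),(.593,.1235),.035,.1215,.131); print(m,np.ptp(q,axis=0),q.mean(0))
x,y=.593,.1232
if np.hypot(*(m[:2]-[x,y]))<.0025 : x,y=(m[:2]+[x,y])/2
print(x,y)
r.move_ptp([x,y,.205],down(np.arctan2(y,x)+np.pi/2)); r.wait(.2); f0=st()['ft_force']
for z in np.r_[.183,.176,.172,.168,np.arange(.167,.150,-.001)]:
    r.move_linear([x,y,z],max_speed=.05); s=r.read_state(); df=s['ft_force']-f0
    print(round(z,4),s['tcp_pos'].round(4),df.round(1),round(s['time'],2))
    if np.hypot(*df[:2])>15 or (z>.1675 and df[2]>8) or df[2]>27: print('stop');break
E
```

```text
[0.59293293 0.12420256 0.12565712] [0.05180175 0.05199607 0.00830915] [0.59229612 0.12564539 0.12610461]
0.592966464914072 0.12370127912714926
21.21 [0.591  0.124  0.2044] [-3.139 -0.     1.777] [-0.35 -0.39  0.58] open 0.0412 F 90.9
0.183 [0.5929 0.1237 0.1827] [ 1.1 -0.4 -2.1] 21.8
0.176 [0.5927 0.1236 0.1756] [-0.7  0.6 -0.7] 22.09
0.172 [0.5928 0.1237 0.1717] [ 0.   0.6 -2.2] 22.34
0.168 [0.5929 0.1237 0.1677] [-0.5 -0.  -1.4] 22.59
0.167 [0.593  0.1237 0.167 ] [ 0.2  0.1 -1.7] 22.84
0.166 [0.593  0.1237 0.1663] [-1.3  0.9  1.4] 23.09
0.165 [0.5931 0.1237 0.1657] [-0.   0.8  4.1] 23.34
0.164 [0.5931 0.1238 0.1651] [-1.   0.5  6.6] 23.59
0.163 [0.5932 0.1238 0.1643] [-2.1  1.1  7.3] 23.84
0.162 [0.5932 0.1238 0.1635] [-3.4  0.3  8.8] 24.09
0.161 [0.5932 0.1238 0.1627] [-2.2 -1.1  9.2] 24.34
0.16 [0.5929 0.1238 0.1601] [-1.   0.8  2.4] 24.59
0.159 [0.5927 0.1235 0.158 ] [ 0.2  0.7 -1.9] 24.84
0.158 [0.5928 0.1236 0.1576] [-0.4  0.6 -1.4] 25.09
0.157 [0.5929 0.1236 0.1573] [-1.8 -0.1  1.6] 25.34
0.156 [0.5929 0.1236 0.1573] [-3.   0.3  6.5] 25.59
0.155 [0.5929 0.1236 0.1573] [-3.7 -0.5 11.8] 25.84
0.154 [0.5929 0.1236 0.1572] [-4.2 -1.  16.2] 26.09
0.153 [0.5929 0.1236 0.1572] [-5.5 -1.2 20.2] 26.34
0.152 [0.593  0.1236 0.1572] [-8.4 -2.4 24.6] 26.59
0.151 [0.593  0.1236 0.1572] [-8.8 -1.1 29.7] 26.84
stop
```

```bash
python3 - <<'E'
from h import *
r.wait(1.0); st()
r.move_linear([.593,.1236,.159],max_speed=.02); st()
r.move_linear([.593,.1236,.217],max_speed=.05); r.wait(.4); st()
p,d,c=shot('w9'); a,_=optics.snapshot('scene'); b,_=optics.snapshot('top')
z=lambda i,u,v:cv2.resize(i[v-50:v+50,u-50:u+50,::-1],(400,400),interpolation=2)
cv2.imwrite('pics/fin.png',np.hstack([z(a,311,235),z(b,390,185)]))
E
```

```text
27.84 [0.593  0.1236 0.1572] [3.138e+00 1.000e-03 1.777e+00] [-8.8  -2.12 29.47] open 0.0411 F 96.6
28.39 [0.5927 0.1235 0.1582] [-3.14  -0.     1.776] [-0.9  0.1 -1.6] open 0.0411 F 92.9
30.1 [0.593  0.1236 0.2169] [-3.141 -0.     1.776] [-0.35 -0.45 -5.78] open 0.0408 F 92.6
```

View pics/fin.png

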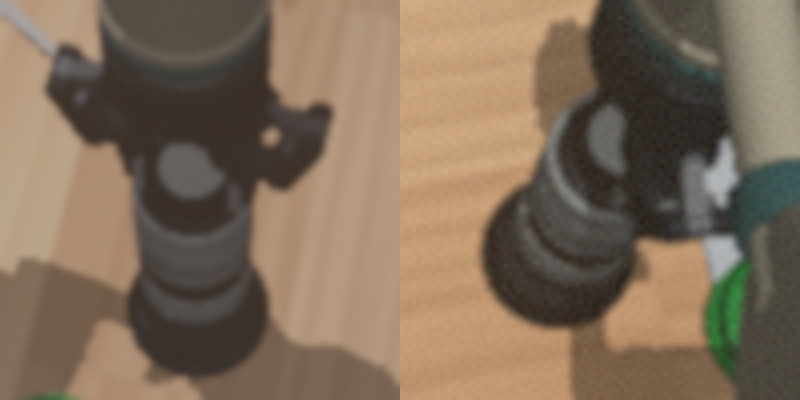

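View pics/w9.png

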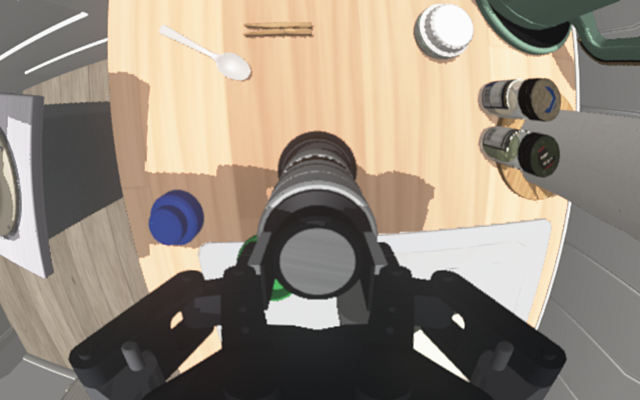

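The views show the capped mill hanging upright from the gripper above the stand, with the cap at (318,260) in the wrist view. The wrist carries about 5.5 N, roughly the weight of the mill with its cap and cells. The foot is about 38 mm above the stand's rim, and the other objects are undisturbed.

```bash
python3 -c "
from cell import r
print(r.sign_off())"
```

```text
the job is handed in; nothing more can be done
None
```

The job is done and handed in at about 30 s: both cells are at the bottom of their bores, the cap clicked on and was pressed flush at about 29 N, and the mill is held upright by its cap about 4 cm clear of the stand.

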